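# Slide a painted panel home in the drying sleeve

### The job

Slide the loose painted panel along the bench into the mouth of the empty wooden drying sleeve and push it fully home, so that its front edge meets the stop bar at the back. The other sleeve already holds a panel: leave that one and the other things on the bench as they are.

Things in the scene. Friction and masses are not known exactly. Their poses are not given: they have to be found in the camera images.
- panel: The loose painted panel: a rigid plywood slab with a pale painted upper face, 100 mm wide (its x) by 150 mm long (its y) by 14 mm thick, 0.15 to 0.31 kg, lying flat on the bench. Origin at the centre of its underside, z up. It slides on the bench under light pushes (about 1 to 3 N) and is the same either way round.
- empty_sleeve: The empty drying sleeve: plain wood, fixed, no floor of its own (the panel slides on the bench). Origin on the bench, centre of its 138 (x) by 150 mm (y) plan, z up. Its slot, 106 mm wide and centred on x = 0, runs along its y between two rails 16 mm thick, 28 mm tall, from y = -75 to 75 mm. The mouth faces its -y, to the robot's right (world -y within 6 degrees). Panel home: origin at x = 0, y = -20 mm.
- mouth (a point): Centre of the empty sleeve's mouth, on the bench at y = -90 mm in the sleeve's frame, with the sleeve's axes. Here the rails' ends flare outwards as a lead-in, to about 130 mm inside width (141 mm outside), narrowing to the 106 mm slot 15 mm further in. With the panel home its rear edge stands 5 mm out of the mouth.
- stop (a point): Middle of the stop bar's face at the back of the empty slot, on the bench, at y = 55 mm in the sleeve's frame; the bar is 28 mm tall. From the rails, lips 10 mm wide overhang the slot from y = -75 to 75 mm, undersides 21 mm above the bench: the panel can only go in through the mouth, short edge first. Between the lips the slot is open to above.
- full_sleeve: A second, identical sleeve, fixed, with its mouth to the same side, occupied by another panel; which of the two sleeves stands nearer to the robot varies. Same origin and axes as the empty one.
- stored_panel: The panel that already lies in the occupied sleeve, of the same size as the loose one, loose; to be left alone. Origin at the centre of its underside.
- tape_roll: Bystander: a cardboard tape roll lying flat, 64 mm across, 25 mm tall, loose. Origin at the centre of its underside.
- varnish_jar: Bystander: a closed jar, 56 mm across, 70 mm tall, loose. Origin at the centre of its underside.
- water_bowl: Bystander: an empty white bowl, 110 mm across, 50 mm tall, loose. Origin at the centre of its underside.
- palette_knife: Bystander: a spatula-like palette knife lying flat, about 200 mm long, loose. Origin near the middle of its length.
- paint_bottle: Bystander: a closed paint bottle, 56 mm across, 150 mm tall, standing, loose. Origin at the centre of its underside.

How it is judged (in metres and radians):
At the end, for the whole second after the job is handed in: The loose panel lies flat and at rest in the empty sleeve, short edge first, within 5 mm of the stop bar, within 6 mm of the slot's centre line and square to it within 0.06 rad; the stored panel has moved less than 12 mm and the bystanders less than 40 mm (y of panel in the frame of empty_sleeve between -0.025 and -0.012 m and x of panel in the frame of empty_sleeve between -0.006 and 0.006 m and angle between the y axis of panel and the y axis of empty_sleeve, either way round below 0.06 rad and angle between panel's own z axis and vertical below 0.05 rad and height (world z) of panel below 0.006 m and linear speed of panel below 0.01 m/s); the robot touches nothing.
It fails at once if the stored panel is shifted by more than 12 mm (distance of stored_panel from where it was at the start of the episode above 0.012 m).
It fails at once if a bystander (tape roll, jar, bowl, palette knife, paint bottle) is moved by more than 40 mm (distance of any of tape_roll, varnish_jar, water_bowl, palette_knife, paint_bottle from where it was at the start of the episode above 0.04 m).
It also fails if it takes over 58 s, if anything falls off the work surface, if the arm or the gripper's body presses on something with over 40 N, if the wrist force passes 120 N, or if a joint passes its speed limit or range.

### The arm

A 6-joint arm with a two-finger parallel gripper is mounted at the origin on the work surface. World frame = base frame: x ahead of the robot, y to its left, z up, the work surface at z = 0. Lengths are in mm, angles in degrees, forces in N, time in s.
With the tool pointing down it reaches from about 375 to 925 mm from the base axis. Payload 5.7 kg.
Tool frame: the origin (TCP) lies at the very end of the fingers, on their centre line; the grasp point (between the pads) lies 19 mm behind it (ctrl.grasp_offset is the distance from the TCP to the grasp point, in mm); z points along the fingers, y is the line along which they close (so a half turn about z gives the same grasp; the last joint's range is limited). The gripper opens to 88 mm and grips with 3 to 60 N. Pads are 20 mm wide; open, the fingers measure 115 mm over their backs; the gripper's body (75 mm by 178 mm) begins 61 mm behind the grasp point.
Start: joints at [58.092, 20.558, 86.54, -0, 72.909, -6.595], TCP at [256.529, 542.361, 222.623] pointing down, gripper open.
Joint ranges: [-170.27, 170.27], [-57.76, 135], [12.27, 136.19], [-55.21, 235.2], [11.17, 155.16], [-170.74, 170.74]. Speed limits (degrees/s): [136.94, 136.94, 180, 180, 180, 180].

### API

Orientations are given as a 3x3 rotation matrix whose columns are the frame's x, y, z axes.
In Python, from cell import ctrl gives the robot as it stands.
- The arm moves only by the shell command python3 -m creep 'ROWS' [OPENING]. ROWS is JSON, one flat list of numbers, 6 for each row, row after row: the shift along the tool's x, y, z in m, then the turn, a rotation vector about the tool's x, y, z in degrees. A call has 1 to 5 rows; each row shifts and turns the commanded pose from where the row before left it, along the tool's axes as they then stand; what a row does not reach is not made up. A row lasts 1/12 s, in which the tool goes at most 41.7 mm and 7.16 degrees, less where a joint would pass 70% of its speed; a pose out of reach is approached as far as the arm can. A call with a gripper value outside its range is refused whole. OPENING is the opening, from 0 (shut) to 1 (fully open), set as the call begins (- or left out, the last holds). The fingers move at their own pace and stop on an object; the grip force is fixed at half the most. Time passes only in rows, so rows that do not move let the fingers close. It gives the time, the measured TCP pose, the force, the opening and the grip force at its end, in the units of the state.
- ctrl.observe(): the state, without advancing time (a new reading comes with each control period).
- ctrl.read_camera(name): name is "side" or "top" or "wrist"; returns the picture (480x640x3 uint8, red, green, blue); there is no depth.
- ctrl.camera_model(name): a dict with "K" (3x3 intrinsics, pixels), "R" (3x3) and "t" (3): a world point X has camera coordinates R X + t; the wrist camera has in their place "tool_from_camera" (4x4, takes a point from camera to tool coordinates, whose origin is the TCP and whose axes are the flange's). Camera axes: x right, y down, z forward; pixel columns grow to the right and rows downward; lengths in mm; the calibration is good to about 2 mm. A picture is of the moment at which its call begins: read the wrist's pose just before it. camera_model takes no time and is no camera call.
- ctrl.finish_job(): hands the job in; it is judged then, once.
Trained networks look in the newest picture that a camera, given by its name, has taken for a name from the list of things; names that differ only in an ending like _2 or _b are one class to them, and where a whole thing is asked for, a point or a joint stands for the part that bears it (a point fixed in the world has none). Each returns a list of dicts, best first, with "p" (0 to 1); they miss things now and then, are a little off and sometimes report something else, mostly with a low value. They report only what shows in the picture. A call takes as long as a camera call.
- ctrl.outline_of(camera, target): "mask" (480x640 bool, what is visible of it).
- ctrl.pinpoint(camera, target): "location" ([x, y, z] in mm, in world coordinates, good to about 4 mm: a listed point, or the origin of a listed thing).
The state is a dict: "clock": time; "joint_pos": joint angles; "joint_vel": joint speeds; "tau": joint torques, N m; "tool_pos": TCP position; "eef_rot": TCP orientation; "force": force on the tool from outside, world axes, zero at the start; "moment": the same for the moment, N m; "grip_width": finger opening in mm; "grip_force": force on a finger pad.
Only numpy, scipy, OpenCV 4.12 (cv2) and the standard library are available. Lean on these libraries where they do the work, as an engineer would, in place of code of your own. Each camera call takes 0.05 s, during which the arm holds its last target. There are 200 camera calls.

## Working session

There is one attempt and no reset: what is moved stays moved. The work goes in short steps, Python scripts to look and compute and a shell command to move; the robot and the scene stay as the last step left them, time stands still between calls to the robot, and variables do not carry over. Pictures are saved under pics/ and viewed, at most 10 in all, crops included, and the job is handed in when it is done.

```bash
mkdir -p pics; ls; python3 - <<'E'
from cell import ctrl
import cv2,numpy as np
s=ctrl.observe();print(s['clock'],s['tool_pos'],np.round(s['eef_rot'],3).tolist(),s['grip_width'])
for c in ('top','side'):
    im=ctrl.read_camera(c);cv2.imwrite(f'pics/{c}0.png',im[:,:,::-1])
    for n in ('panel','empty_sleeve','mouth','stop','full_sleeve','stored_panel','tape_roll','varnish_jar','water_bowl','palette_knife','paint_bottle'):
        print(c,n,[(round(d['p'],2),np.round(d['location']).tolist()) for d in ctrl.pinpoint(c,n)[:2]])
    m=ctrl.camera_model(c);K,R,t=m['K'],np.array(m['R']),np.array(m['t'])
    print((-R.T@t).round())
    for n in ('panel',):
        for d in ctrl.outline_of(c,n)[:2]:
            v,u=np.nonzero(d['mask']);P=np.c_[u,v,np.ones(len(u))]
            ray=(np.linalg.inv(K)@P.T).T@R;o=-R.T@t
            W=o+ray*((14-o[2])/ray[:,2:3])
            print(n,d['p'],len(u),cv2.minAreaRect(W[:,:2].astype(np.float32)))
print(ctrl.observe()['clock'])
E
```

```text
pics
0.0 [256.1935346  541.81999771 221.82230513] [[-0.904, 0.428, -0.001], [0.428, 0.904, -0.002], [0.0, -0.002, -1.0]] 87.86094922711723
top panel [(0.7, [558.0, -125.0, -1.0])]
top empty_sleeve []
top mouth [(0.55, [494.0, -440.0, -3.0])]
top stop [(0.8, [486.0, 254.0, 3.0]), (0.39, [352.0, 292.0, -1.0])]
top full_sleeve []
top stored_panel [(0.94, [656.0, 155.0, -3.0])]
top tape_roll [(0.54, [350.0, 292.0, 2.0])]
top varnish_jar [(0.78, [796.0, 28.0, -0.0])]
top water_bowl [(0.95, [495.0, -441.0, -2.0])]
top palette_knife [(0.76, [784.0, -171.0, 2.0]), (0.32, [799.0, 27.0, 1.0])]
top paint_bottle [(0.82, [566.0, 457.0, -0.0])]
[ 378.   -6. 1277.]
panel 0.88 2170 ((557.6240234375, -128.4926300048828), (150.53807067871094, 101.14794921875), 80.49513244628906)
side panel [(0.81, [560.0, -128.0, -3.0])]
side empty_sleeve [(0.9, [487.0, 203.0, 0.0])]
side mouth []
side stop [(0.92, [484.0, 257.0, 3.0]), (0.36, [656.0, 150.0, -4.0])]
side full_sleeve [(0.68, [655.0, 170.0, -0.0])]
side stored_panel [(0.67, [654.0, 151.0, -5.0]), (0.23, [482.0, 254.0, 1.0])]
side tape_roll [(0.93, [347.0, 289.0, 6.0])]
side varnish_jar [(0.75, [802.0, 27.0, -1.0])]
side water_bowl [(0.6, [499.0, -442.0, -1.0])]
side palette_knife [(0.84, [786.0, -168.0, -0.0])]
side paint_bottle [(0.87, [566.0, 455.0, 1.0])]
[ 211. -642.  712.]
panel 0.85 3093 ((555.9859619140625, -131.01844787597656), (159.65037536621094, 104.6903305053711), 80.64833068847656)
1.3
```

View pics/top0.png

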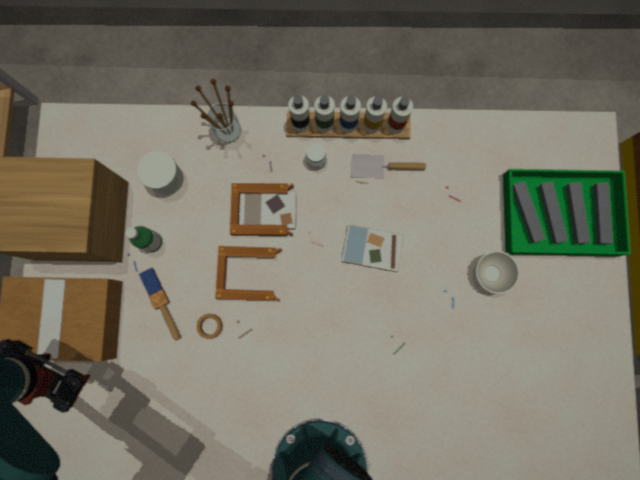

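The top view shows the loose panel at about (371,248), the empty sleeve at (248,273) with its mouth to the right, and the full sleeve at (263,210). The networks agree on the positions, except for a false top-view "mouth" on the bowl. Next I need the empty sleeve's yaw.

```bash
cat >h.py <<'E'
from cell import ctrl
import cv2,numpy as np
def cam(c):
    m=ctrl.camera_model(c)
    if 'R' in m: return np.array(m['K']),np.array(m['R']),np.array(m['t'])
    s=ctrl.observe();T=np.array(m['tool_from_camera']);Rw=np.array(s['eef_rot'])
    R=(Rw@T[:3,:3]).T;o=np.array(s['tool_pos'])+Rw@T[:3,3]
    return np.array(m['K']),R,-R@o
def w2p(M,X):
    K,R,t=M;p=(np.atleast_2d(X)@R.T+t)@K.T;return p[:,:2]/p[:,2:]
def p2w(M,uv,z):
    K,R,t=M;uv=np.atleast_2d(uv);ray=np.c_[uv,np.ones(len(uv))]@np.linalg.inv(K).T@R;o=-R.T@t
    return (o+ray*((z-o[2])/ray[:,2:]))[:,:2]
def mask(c,n,M,z):
    r=ctrl.outline_of(c,n)
    if not r: return None
    v,u=np.nonzero(r[0]['mask']);return r[0]['p'],p2w(M,np.c_[u,v],z)
def sleeve(x,y,a,z=28):  # outline points of the sleeve's top in world
    L=np.array([[-69,75],[69,75],[69,-75],[70.5,-90],[65,-90],[53,-75],[53,55],[-53,55],[-53,-75],[-65,-90],[-70.5,-90],[-69,-75]],float)
    c,s=np.cos(a),np.sin(a);W=L@np.array([[c,s],[-s,c]])+[x,y];return np.c_[W,np.full(len(W),z)]
E
python3 - <<'E'
from h import *
for c in ('top','side'):
    im=ctrl.read_camera(c);M=cam(c)
    for n in ('empty_sleeve','full_sleeve'):
        r=mask(c,n,M,28)
        if r: 
            print(c,n,r[0],cv2.minAreaRect(r[1].astype(np.float32)))
    if c=='top':
        out=cv2.resize(im[220:320,190:320,::-1],None,fx=6,fy=6,interpolation=cv2.INTER_CUBIC)
        out=np.ascontiguousarray(out)
        q=(w2p(M,sleeve(487,203,0))-[190,220]+.5)*6
        cv2.polylines(out,[q.round().astype(int)],True,(255,0,0),1)
        cv2.imwrite('pics/crop1.png',out)
E
```

```text
top empty_sleeve 0.58 ((484.42535400390625, 194.7433319091797), (168.5844268798828, 143.56002807617188), 88.31424713134766)
top full_sleeve 0.84 ((653.8882446289062, 165.57460021972656), (146.94593811035156, 167.5758514404297), 0.0973496213555336)
side empty_sleeve 0.91 ((483.80267333984375, 185.94671630859375), (200.1138458251953, 149.29188537597656), 88.54656982421875)
side full_sleeve 0.78 ((649.9080810546875, 156.09005737304688), (187.7227020263672, 153.4102020263672), 89.912109375)
```

View pics/crop1.png

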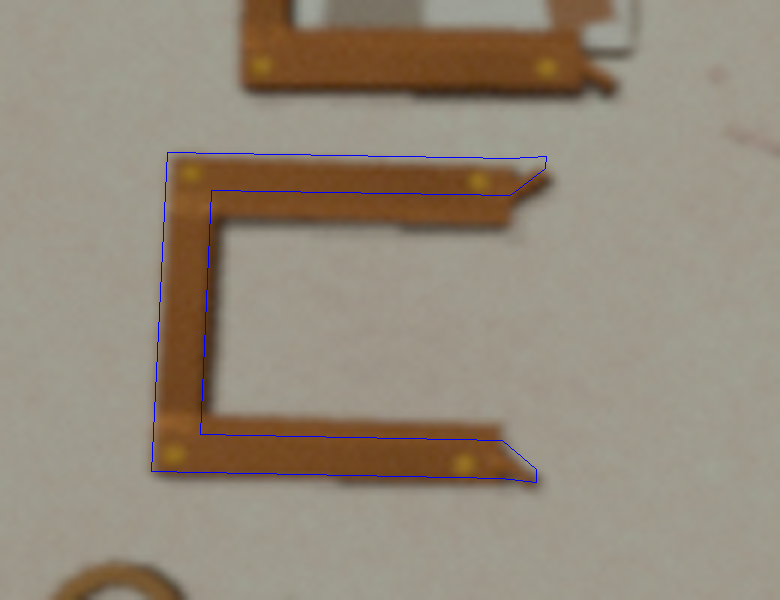

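The crop shows the sleeve outline drawn at yaw 0 nearly fitting. The actual bolts are at crop pixels (190,173), (478,181), (175,455) and (463,465), so I'll use their symmetry to get the axis.

```bash
python3 - <<'E'
from h import *
M=cam('top')
b=np.array([[190,173],[478,181],[175,455],[463,465]])/6+[190,220]-.4
W=p2w(M,b,28);print(W.round(1));c=W.mean(0);d=W[0]+W[2]-W[1]-W[3];e=W[0]+W[1]-W[2]-W[3]
print(c,'yaw',np.degrees(np.arctan2(-d[0],d[1])),np.degrees(np.arctan2(e[1],e[0])))
s=ctrl.observe();R=np.array(s['eef_rot'])
for g in ([470,60,222],):print((R.T@(np.array(g)-s['tool_pos'])).round())
E
```

```text
[[546.9 267.2]
 [545.6 141.8]
 [424.8 267.8]
 [422.8 144.1]]
[485.03111748 205.25641895] yaw -0.758907575139105 -0.6760240921320096
[-399. -345.    1.]
```

```bash
for i in 1 2; do :; done
python3 -m creep '[-0.0266,-0.023,0,0,0,0,-0.0266,-0.023,0,0,0,0,-0.0266,-0.023,0,0,0,0,-0.0266,-0.023,0,0,0,0,-0.0266,-0.023,0,0,0,0]' 1
python3 -m creep '[-0.0266,-0.023,0,0,0,0,-0.0266,-0.023,0,0,0,0,-0.0266,-0.023,0,0,0,0,-0.0266,-0.023,0,0,0,0,-0.0266,-0.023,0,0,0,0]'
python3 -m creep '[-0.0266,-0.023,0,0,0,0,-0.0266,-0.023,0,0,0,0,-0.0266,-0.023,0,0,0,0,-0.0266,-0.023,0,0,0,0,-0.0266,-0.023,0,0,0,0]'
python3 -m creep '[0,0,0,0,0,-6,0,0,0,0,0,-6,0,0,0,0,0,-6,0,0,0,0,0,-6,0,0,0,0,0,0]'
python3 - <<'E'
from h import *
s=ctrl.observe();R=np.array(s['eef_rot']);print(s['clock'],s['tool_pos'],R.round(3).tolist())
M=cam('wrist');im=ctrl.read_camera('wrist')
out=np.ascontiguousarray(im[:,:,::-1])
cv2.polylines(out,[w2p(M,sleeve(485,204,np.radians(-.8))).round().astype(int)],True,(255,0,0),1)
cv2.imwrite('pics/w1.png',out)
for n in ('mouth','stop','empty_sleeve','panel'):print(n,[(d['p'],d['location'].round(1) if hasattr(d['location'],'round') else d['location']) for d in ctrl.pinpoint('wrist',n)[:2]])
print('to start of side push',(R.T@(np.array([640,-129,222])-s['tool_pos'])).round())
E
```

```text
clock: 2.02
tool_pos: [327.9, 380.2, 222.7]
eef_rot: [[-0.904, 0.427, 0.0], [0.427, 0.904, 0.0], [-0.0, 0.0, -1.0]]
force: [0.4, -0.7, 0.2]
grip_width: 88.0
grip_force: 0.0
clock: 2.43
tool_pos: [399.1, 219.2, 222.9]
eef_rot: [[-0.904, 0.427, 0.001], [0.427, 0.904, 0.0], [-0.0, 0.0, -1.0]]
force: [0.8, -0.8, 0.1]
grip_width: 87.7
grip_force: 0.0
clock: 2.85
tool_pos: [470.2, 58.2, 222.9]
eef_rot: [[-0.904, 0.428, 0.001], [0.428, 0.904, 0.0], [-0.001, 0.0, -1.0]]
force: [-0.5, 0.0, -0.1]
grip_width: 87.8
grip_force: 0.0
clock: 3.27
tool_pos: [469.8, 59.6, 222.7]
eef_rot: [[-1.0, 0.02, 0.0], [0.02, 1.0, -0.0], [-0.0, -0.0, -1.0]]
force: [0.3, 0.5, 0.8]
grip_width: 87.5
grip_force: 0.0
3.2667 [469.79696449  59.64667956 222.7243826 ] [[-1.0, 0.02, 0.0], [0.02, 1.0, -0.0], [-0.0, -0.0, -1.0]]
mouth []
stop [(0.96, [486.8, 257.6, -4.0])]
empty_sleeve []
panel [(0.79, [557.3, -129.4, -2.8])]
to start of side push [-174. -185.    1.]
```

View pics/w1.png

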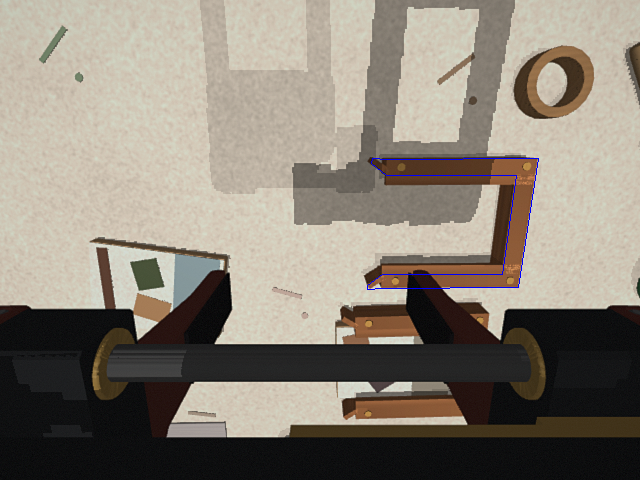

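The wrist view shows the drawn sleeve outline (blue, right) matching the real sleeve within about 2 mm. The panel is on the left at about (160,280). I'll go to the panel's +x side and descend.

```bash
python3 -m creep '[-0.0174,-0.0185,0,0,0,0,-0.0174,-0.0185,0,0,0,0,-0.0174,-0.0185,0,0,0,0,-0.0174,-0.0185,0,0,0,0,-0.0174,-0.0185,0,0,0,0]' >/dev/null
python3 -m creep '[-0.0174,-0.0185,0,0,0,0,-0.0174,-0.0185,0,0,0,0,-0.0174,-0.0185,0,0,0,0,-0.0174,-0.0185,0,0,0,0,-0.0174,-0.0185,0,0,0,0]'
python3 -m creep '[0,0,0.038,0,0,0,0,0,0.038,0,0,0,0,0,0.038,0,0,0,0,0,0.038,0,0,0,0,0,0.038,0,0,0]'
python3 -m creep '[0,0,0.012,0,0,0,0,0,0.010,0,0,0,0,0,0.005,0,0,0,0,0,0,0,0,0]'
```

```text
clock: 4.35
tool_pos: [640.1, -129.9, 222.5]
eef_rot: [[-1.0, 0.024, -0.0], [0.024, 1.0, -0.0], [0.0, -0.0, -1.0]]
force: [0.3, -0.2, -0.6]
grip_width: 87.4
grip_force: 0.0
clock: 4.77
tool_pos: [639.4, -129.0, 31.1]
eef_rot: [[-1.0, 0.024, 0.0], [0.024, 1.0, -0.0], [-0.0, -0.0, -1.0]]
force: [1.4, -0.5, -0.4]
grip_width: 87.8
grip_force: 0.0
clock: 5.1
tool_pos: [640.2, -129.2, 6.2]
eef_rot: [[-1.0, 0.023, 0.001], [0.023, 1.0, -0.0], [-0.001, -0.0, -1.0]]
force: [1.3, -0.6, 0.2]
grip_width: 87.7
grip_force: 0.0
```

```bash
python3 -m creep '[0.006,0,0,0,0,-0.5,0.006,0,0,0,0,0,0.006,0,0,0,0,0,0.006,0,0,0,0,0,0.006,0,0,0,0,0]'
python3 -m creep '[0.006,0,0,0,0,0,0.006,0,0,0,0,0,0.006,0,0,0,0,0,0.006,0,0,0,0,0,0.006,0,0,0,0,0]'
python3 -m creep '[0.006,0,0,0,0,0,0.006,0,0,0,0,0,0.006,0,0,0,0,0,0.004,0,0,0,0,0,0.003,0,0,0,0,0]'
python3 - <<'E'
from h import *
for c in ('top','side'):
    ctrl.read_camera(c);M=cam(c);r=mask(c,'panel',M,14)
    print(c,cv2.minAreaRect(r[1].astype(np.float32)),ctrl.pinpoint(c,'panel'))
E
```

```text
clock: 5.52
tool_pos: [609.9, -128.8, 6.9]
eef_rot: [[-1.0, 0.015, 0.003], [0.015, 1.0, -0.001], [-0.003, -0.001, -1.0]]
force: [2.2, 1.9, 1.4]
grip_width: 87.7
grip_force: 1.0
clock: 5.93
tool_pos: [579.4, -128.5, 5.9]
eef_rot: [[-1.0, 0.014, 0.001], [0.014, 1.0, -0.001], [-0.001, -0.001, -1.0]]
force: [4.7, 0.5, 2.9]
grip_width: 87.8
grip_force: 1.9
clock: 6.35
tool_pos: [553.5, -127.7, 5.6]
eef_rot: [[-1.0, 0.014, -0.001], [0.014, 1.0, 0.0], [0.001, 0.0, -1.0]]
force: [2.7, 0.1, 2.6]
grip_width: 87.9
grip_force: 1.6
top ((528.8699340820312, -153.44895935058594), (108.75859069824219, 28.33782196044922), 71.15229797363281) [{'location': [487.4, -129.4, -2.1], 'p': 0.72}]
side ((490.2476501464844, -136.83734130859375), (162.63327026367188, 106.04535675048828), 89.0345230102539) [{'location': [493.1, -135.0, 1.5], 'p': 0.97}, {'location': [498.0, -441.7, -1.0], 'p': 0.52}]
```

```bash
python3 -m creep '[0.005,0,0,0,0,0,0.004,0,0,0,0,0,0.003,0,0,0,0,0,0,0,0,0,0,0]'
python3 -m creep '[-0.015,0,0,0,0,0,-0.02,0,-0.02,0,0,0,0,0,-0.04,0,0,0,0,0,-0.04,0,0,0,0,0,-0.04,0,0,0]'
python3 -m creep '[0.02,-0.03,0,0,0,7,0.02,-0.03,0,0,0,7,0,0,0,0,0,7,0,0,0,0,0,7,0,0,0,0,0,7]' 0.65
python3 -m creep '[0,0,0,0,0,7,0,0,0,0,0,7,0,0,0,0,0,7,0,0,0,0,0,7,0,0,0,0,0,7]'
python3 -m creep '[0,0,0,0,0,7,0,0,0,0,0,7,0,0,0,0,0,5.5,0,0,0,0,0,0]'
python3 - <<'E'
from h import *
s=ctrl.observe();R=np.array(s['eef_rot'])
for c in ('top','side','wrist'):
    M=cam(c);im=ctrl.read_camera(c);r=mask(c,'panel',M,14)
    print(c,r and cv2.minAreaRect(r[1].astype(np.float32)),ctrl.pinpoint(c,'panel')[:1])
cv2.imwrite('pics/w2.png',im[:,:,::-1])
print('to behind',(R.T@(np.array([480,-235,s['tool_pos'][2]])-s['tool_pos'])).round())
E
```

```text
clock: 6.98
tool_pos: [541.0, -127.3, 5.4]
eef_rot: [[-1.0, 0.014, -0.002], [0.014, 1.0, 0.0], [0.002, 0.0, -1.0]]
force: [0.4, -0.2, -0.1]
grip_width: 88.0
grip_force: 0.0
clock: 7.4
tool_pos: [576.5, -127.8, 146.7]
eef_rot: [[-1.0, 0.014, -0.002], [0.014, 1.0, 0.001], [0.002, 0.001, -1.0]]
force: [0.5, -0.7, 0.2]
grip_width: 87.8
grip_force: 0.0
clock: 7.82
tool_pos: [532.0, -185.3, 145.8]
eef_rot: [[-0.807, 0.591, -0.001], [0.591, 0.807, 0.0], [0.001, -0.0, -1.0]]
force: [-1.8, -0.1, -0.8]
grip_width: 58.8
grip_force: 0.0
clock: 8.23
tool_pos: [532.4, -184.6, 145.5]
eef_rot: [[-0.323, 0.946, -0.001], [0.946, 0.323, 0.0], [0.001, -0.001, -1.0]]
force: [0.0, 0.9, -0.2]
grip_width: 56.9
grip_force: 0.0
clock: 8.57
tool_pos: [532.5, -184.6, 145.5]
eef_rot: [[0.009, 1.0, -0.001], [1.0, -0.009, 0.0], [0.0, -0.001, -1.0]]
force: [0.0, 0.4, 1.2]
grip_width: 57.1
grip_force: 0.0
top ((480.4765625, -133.52066040039062), (99.37570190429688, 148.23828125), 0.6502329707145691) [{'location': [477.3, -133.4, -1.0], 'p': 0.78}]
side ((477.2340087890625, -135.67462158203125), (105.82158660888672, 158.12225341796875), 0.0920330360531807) [{'location': [478.8, -133.7, 1.6], 'p': 0.98}]
wrist ((478.9300842285156, -131.882080078125), (150.05499267578125, 100.66118621826172), 89.1188735961914) []
to behind [-51. -52.   0.]
```

View pics/w2.png

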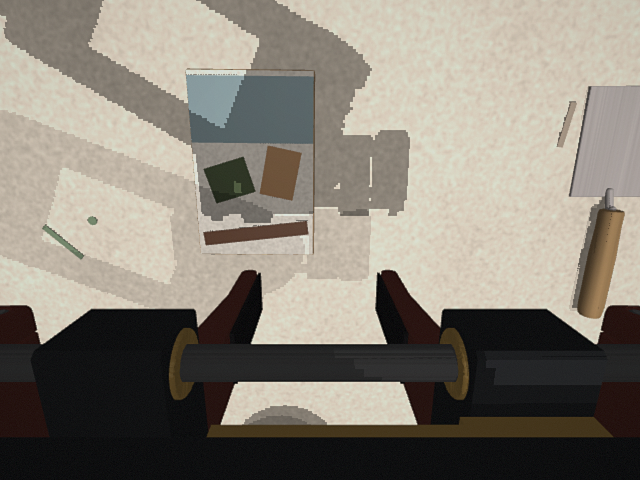

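The wrist view shows the panel now square to the sleeve at about (250,160), with its rear edge at about v=253. It is near (479.5,-132.5) with yaw about -0.8°, lined up with the slot axis. Now I'll go behind it.

```bash
python3 -m creep '[-0.024,-0.027,0,0,0,0.3,-0.024,-0.027,0,0,0,0,0,0,0.035,0,0,0,0,0,0.035,0,0,0,0,0,0.035,0,0,0]'
python3 -m creep '[0,0,0.02,0,0,0,0,0,0.01,0,0,0,0,0,0.0045,0,0,0,0,0,0,0,0,0]'
python3 -m creep '[0.01,0,0,0,0,0,0.008,0,0,0,0,0,0.008,0,0,0,0,0,0.008,0,0,0,0,0,0.008,0,0,0,0,0]'
```

```text
clock: 9.43
tool_pos: [479.2, -233.6, 40.6]
eef_rot: [[0.012, 1.0, 0.003], [1.0, -0.012, -0.002], [-0.002, 0.003, -1.0]]
force: [0.7, 0.8, -0.2]
grip_width: 57.1
grip_force: 0.0
clock: 9.77
tool_pos: [478.7, -232.4, 5.8]
eef_rot: [[0.01, 1.0, -0.001], [1.0, -0.01, 0.0], [0.0, -0.001, -1.0]]
force: [0.6, -0.4, 0.3]
grip_width: 57.2
grip_force: 0.0
clock: 10.18
tool_pos: [480.5, -190.4, 7.4]
eef_rot: [[0.01, 1.0, 0.003], [1.0, -0.01, -0.002], [-0.002, 0.003, -1.0]]
force: [-0.3, -4.5, 2.6]
grip_width: 57.2
grip_force: 1.9
```

```bash
python3 -m creep '[0.008,0,0,0,0,0,0.008,0,0,0,0,0,0.008,0,0,0,0,0,0.008,0,0,0,0,0,0.008,0,0,0,0,0]'
python3 -m creep '[0.008,0,0,0,0,0,0.008,0,0,0,0,0,0.008,0,0,0,0,0,0.008,0,0,0,0,0,0.008,0,0,0,0,0]'
python3 -m creep '[0.008,0,0,0,0,0,0.008,0,0,0,0,0,0.008,0,0,0,0,0,0.008,0,0,0,0,0,0.005,0,0,0,0,0]'
python3 - <<'E'
from h import *
for c in ('top','side'):
    M=cam(c);im=ctrl.read_camera(c);r=mask(c,'panel',M,14)
    print(c,r and cv2.minAreaRect(r[1].astype(np.float32)),ctrl.pinpoint(c,'panel')[:1])
    if c=='top': cv2.imwrite('pics/c3.png',cv2.resize(im[220:320,210:380,::-1],None,fx=4.5,fy=4.5,interpolation=cv2.INTER_CUBIC))
E
```

```text
clock: 10.6
tool_pos: [479.6, -149.6, 6.2]
eef_rot: [[0.011, 1.0, -0.0], [1.0, -0.011, -0.0], [-0.0, -0.0, -1.0]]
force: [0.4, -3.9, 3.8]
grip_width: 57.0
grip_force: 1.9
clock: 11.02
tool_pos: [479.9, -109.6, 6.1]
eef_rot: [[0.011, 1.0, -0.0], [1.0, -0.011, -0.0], [-0.0, -0.0, -1.0]]
force: [0.2, -3.7, 3.5]
grip_width: 57.0
grip_force: 2.1
clock: 11.43
tool_pos: [480.1, -72.3, 6.1]
eef_rot: [[0.01, 1.0, -0.001], [1.0, -0.01, 0.0], [0.0, -0.001, -1.0]]
force: [0.1, -4.6, 2.7]
grip_width: 57.0
grip_force: 1.9
top ((478.05389404296875, 23.995441436767578), (99.40906524658203, 135.41114807128906), 1.0166112184524536) [{'location': [480.3, 14.5, -1.2], 'p': 0.97}]
side ((473.9415588378906, 10.778190612792969), (162.2164764404297, 95.7673568725586), 88.90391540527344) [{'location': [480.4, 16.0, -1.9], 'p': 0.84}]
```

View pics/c3.png

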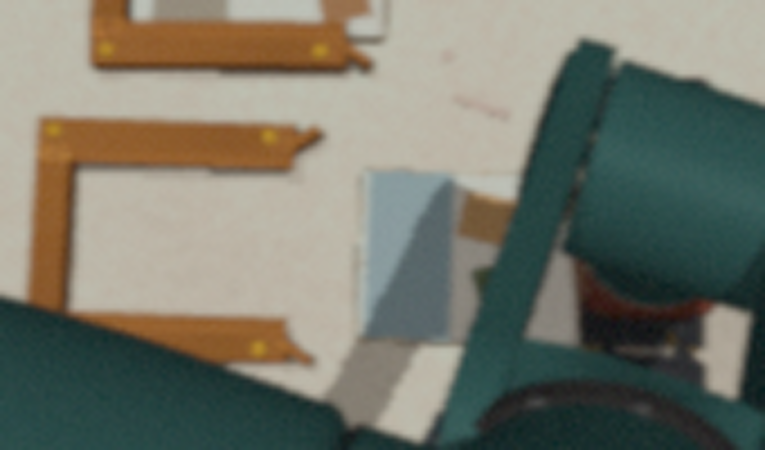

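The crop shows the panel (left edge u≈365, rows 172–340) lined up with the mouth (rail ends near rows 150 and 350), about 2 mm towards -x. I'll push on with a slight +x correction.

```bash
python3 -m creep '[0.008,0.0003,0,0,0,0,0.008,0.0003,0,0,0,0,0.008,0.0003,0,0,0,0,0.008,0.0003,0,0,0,0,0.008,0.0003,0,0,0,0]'
python3 -m creep '[0.006,0.0003,0,0,0,0,0.006,0.0003,0,0,0,0,0.006,0.0003,0,0,0,0,0.006,0,0,0,0,0,0.006,0,0,0,0,0]'
python3 -m creep '[0.006,0,0,0,0,0,0.006,0,0,0,0,0,0.006,0,0,0,0,0,0.006,0,0,0,0,0,0.006,0,0,0,0,0]'
python3 -m creep '[0.006,0,0,0,0,0,0.006,0,0,0,0,0,0.006,0,0,0,0,0,0.006,0,0,0,0,0,0.006,0,0,0,0,0]'
```

```text
clock: 12.15
tool_pos: [482.2, -32.4, 6.1]
eef_rot: [[0.01, 1.0, -0.0], [1.0, -0.01, -0.0], [-0.0, -0.0, -1.0]]
force: [-0.0, -0.3, -0.3]
grip_width: 57.1
grip_force: 0.5
clock: 12.57
tool_pos: [483.6, -2.9, 6.2]
eef_rot: [[0.011, 1.0, 0.0], [1.0, -0.011, -0.0], [-0.0, 0.0, -1.0]]
force: [-0.7, -0.0, -1.3]
grip_width: 57.0
grip_force: 0.5
clock: 12.98
tool_pos: [483.9, 27.1, 6.2]
eef_rot: [[0.011, 1.0, -0.0], [1.0, -0.011, -0.0], [-0.0, -0.0, -1.0]]
force: [-0.2, -1.5, 1.0]
grip_width: 56.9
grip_force: 0.6
clock: 13.4
tool_pos: [484.2, 57.1, 6.2]
eef_rot: [[0.011, 1.0, 0.0], [1.0, -0.011, -0.0], [-0.0, 0.0, -1.0]]
force: [-0.1, -0.9, 0.1]
grip_width: 57.5
grip_force: 0.8
```

Force dropped, so I'll check before the last 40 mm.

```bash
python3 - <<'E'
from h import *
M=cam('side');im=ctrl.read_camera('side');r=mask('side','panel',M,14)
print(r and cv2.minAreaRect(r[1].astype(np.float32)),ctrl.pinpoint('side','panel')[:2],ctrl.pinpoint('side','stored_panel')[:2])
u,v=w2p(M,[[485,130,10]])[0].astype(int);print(u,v)
a,b=max(v-110,0),max(u-150,0)
cv2.imwrite('pics/c4.png',cv2.resize(im[a:a+220,b:b+300,::-1],None,fx=2.6,fy=2.6,interpolation=cv2.INTER_CUBIC))
E
```

```text
((481.0277404785156, 104.65233612060547), (96.27403259277344, 102.7563247680664), 87.8901596069336) [{'location': [483.7, 143.4, 1.8], 'p': 0.78}] [{'location': [654.8, 148.9, -4.1], 'p': 0.79}]
251 220
```

View pics/c4.png

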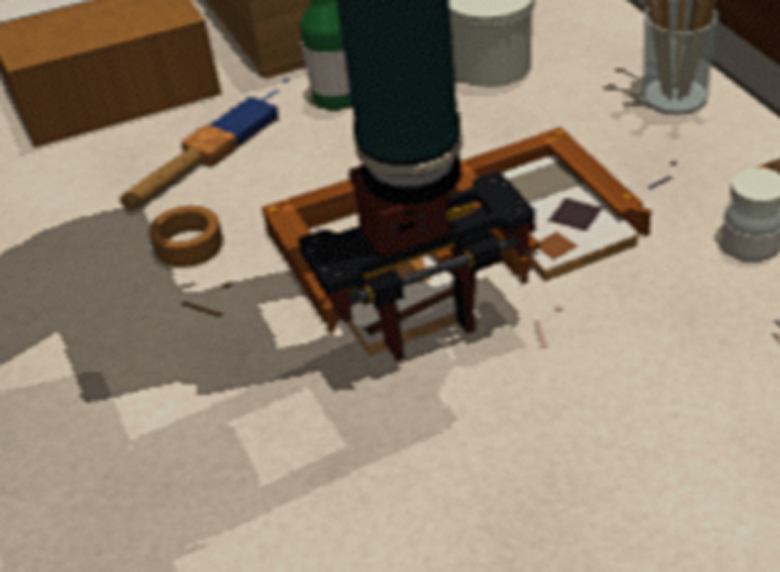

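The side crop shows the panel inside the rails, with both fingers behind its rear edge (about (390,345)). The stored panel has not moved. I'll continue slowly.

```bash
python3 -m creep '[0.006,0,0,0,0,0,0.006,0,0,0,0,0,0.006,0,0,0,0,0,0.006,0,0,0,0,0,0.005,0,0,0,0,0]'
python3 -m creep '[0.003,0,0,0,0,0,0.002,0,0,0,0,0,0.002,0,0,0,0,0]'
python3 -m creep '[0.002,0,0,0,0,0,0.002,0,0,0,0,0]'
```

```text
clock: 14.02
tool_pos: [484.5, 86.3, 6.1]
eef_rot: [[0.011, 1.0, -0.0], [1.0, -0.011, -0.0], [-0.0, -0.0, -1.0]]
force: [-0.3, -0.4, -0.7]
grip_width: 57.3
grip_force: 0.7
clock: 14.27
tool_pos: [484.5, 92.8, 6.1]
eef_rot: [[0.01, 1.0, -0.0], [1.0, -0.01, -0.0], [-0.0, -0.0, -1.0]]
force: [-0.3, -1.7, -0.2]
grip_width: 57.2
grip_force: 0.7
clock: 14.43
tool_pos: [484.4, 95.9, 6.1]
eef_rot: [[0.01, 1.0, -0.001], [1.0, -0.01, -0.002], [-0.002, -0.001, -1.0]]
force: [0.1, -16.3, 2.5]
grip_width: 57.7
grip_force: 8.1
```

```bash
python3 -m creep '[0.001,0,0,0,0,0,0,0,0,0,0,0]'
python3 -m creep '[-0.01,0,0,0,0,0,-0.03,0,0,0,0,0,-0.03,0,-0.02,0,0,0,-0.02,0,-0.04,0,0,0,-0.02,0,-0.04,0,0,0]'
python3 -m creep '[-0.03,0,-0.035,0,0,0,-0.01,0,-0.035,0,0,0,0,0,0,0,0,0]'
python3 - <<'E'
from h import *
for c in ('side','wrist','top'):
    M=cam(c);im=ctrl.read_camera(c)
    print(c,[(n,[(round(d['p'],2),np.round(d['location'],1).tolist()) for d in ctrl.pinpoint(c,n)[:2]]) for n in ('panel','stored_panel','stop')])
    if c=='wrist':
        r=mask(c,'panel',M,14)
        out=np.ascontiguousarray(im[:,:,::-1])
        cv2.polylines(out,[w2p(M,sleeve(485,205,np.radians(-.8))).round().astype(int)],True,(255,0,0),1)
        cv2.imwrite('pics/w5.png',out)
E
```

```text
clock: 14.6
tool_pos: [484.3, 95.8, 6.1]
eef_rot: [[0.01, 1.0, -0.001], [1.0, -0.01, -0.003], [-0.003, -0.001, -1.0]]
force: [0.4, -12.5, 2.1]
grip_width: 57.0
grip_force: 6.1
clock: 15.02
tool_pos: [481.9, -10.8, 100.8]
eef_rot: [[0.012, 1.0, -0.004], [1.0, -0.012, 0.001], [0.001, -0.004, -1.0]]
force: [1.2, -0.1, 0.4]
grip_width: 57.0
grip_force: 0.0
clock: 15.27
tool_pos: [487.6, -50.0, 173.6]
eef_rot: [[0.013, 1.0, 0.011], [1.0, -0.013, -0.003], [-0.003, 0.012, -1.0]]
force: [1.3, -0.6, -0.1]
grip_width: 57.0
grip_force: 0.0
side [('panel', [(0.92, [484.2, 180.1, -2.3]), (0.22, [486.6, 205.5, -0.4])]), ('stored_panel', [(0.85, [654.3, 149.3, -5.2])]), ('stop', [(0.64, [347.3, 291.9, 2.9])])]
wrist [('panel', []), ('stored_panel', []), ('stop', [])]
top [('panel', [(0.95, [479.9, 181.1, -1.3])]), ('stored_panel', [(0.6, [655.6, 154.3, 0.8])]), ('stop', [(0.58, [483.8, 259.3, 2.0])])]
```

View pics/w5.png

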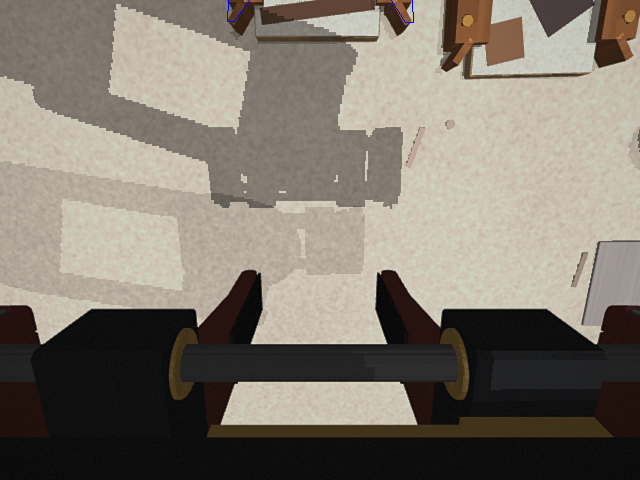

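The wrist view shows the panel's rear edge (v≈40) just out past the flare tips (v≈34), about 5 mm, which is consistent with home. I'll check the front edge against the stop bar from above.

```bash
python3 -m creep '[0.04,0,0,0,0,0,0.04,0,0,0,0,0,0.04,0,0,0,0,0,0.03,0,0,0,0,0,0,0,0,0,0,0]'
python3 - <<'E'
from h import *
c='wrist';M=cam(c);im=ctrl.read_camera(c);out=np.ascontiguousarray(im[:,:,::-1])
cv2.polylines(out,[w2p(M,sleeve(485,205,np.radians(-.8))).round().astype(int)],True,(255,0,0),1)
cv2.imwrite('pics/w6.png',out)
E
```

```text
clock: 16.33
tool_pos: [484.5, 107.7, 167.4]
eef_rot: [[0.007, 1.0, 0.0], [1.0, -0.007, 0.002], [0.002, 0.0, -1.0]]
force: [0.5, -0.0, -0.2]
grip_width: 57.0
grip_force: 0.0
```

View pics/w6.png

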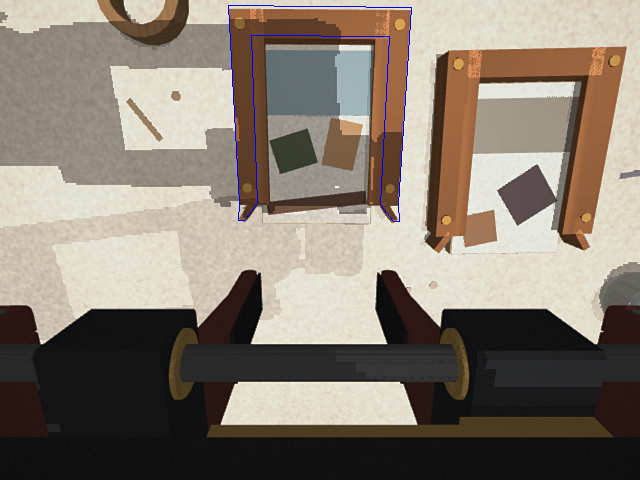

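The wrist view shows the panel's front edge directly against the stop bar (v≈42). The panel is square between the rails, and its rear edge is just outside the mouth (v≈222). The stored panel is untouched, so I'm handing the job in.

```bash
python3 -c "
from cell import ctrl
print(ctrl.finish_job())"
```

```text
the job is handed in; nothing more can be done
None
```

I pushed the loose panel fully home in the empty sleeve, against the stop bar and square in the slot, did not disturb the stored panel or touch the other things on the bench, and handed the job in at about 16 s (the hand-in returned no verdict).

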